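Open and wind the music box before the evening aarti

ROBOT

A 7-joint arm with a two-finger parallel gripper is mounted at the origin on the work surface. World frame = base frame: x ahead of the robot, y to its left, z up, the work surface at z = 0. Lengths are in m, angles in rad, forces in N, time in s.
With the tool pointing down it reaches from about 0.425 to 0.875 m from the base axis. Payload 4.7 kg.
Tool frame: the origin (TCP) lies on the centre line of the jaws, within the pads' length; the fingertips stand 14 mm ahead of it and the grasp point (between the pads) lies 5 mm behind it; z points along the fingers, y is the line along which they close (so a half turn about z gives the same grasp; the last joint's range is limited). The gripper opens to 87 mm and grips with 3 to 60 N. Pads are 19 mm wide; open, the fingers measure 117 mm over their backs; the gripper's body (75 mm by 190 mm) begins 51 mm behind the grasp point.
Start: joints at [-1.269, 0.321, -0.07, 1.45, 0.023, 1.371, -0.057], TCP at [0.185, 0.623, 0.237] pointing down, gripper open.
Joint ranges: [-2.86, 2.86], [-0.3, 2.09], [-1.38, 1.24], [0.06, 2.45], [-1.56, 4.7], [0.09, 2.05], [-2.69, 2.69]. Speed limits (rad/s): [2.57, 2.57, 3.14, 3.14, 3.14, 3.14, 3.14].

INTERFACE

Orientations are given as a rotation vector (axis times angle).
In Python, from bench import ctrl gives the robot as it stands.
- The arm moves only by the tool send_rows, never from a script. Its argument "steps" is a list of rows, each an object of numbers: "tx", "ty", "tz": the shift along the tool's x, y, z in units of 60 mm (1.0 is 60 mm); "turn": the turn about the tool's z in units of 8 degrees (1.0 is 8 degrees); "grip": the opening, from 0 (shut) to 1 (fully open). A call has 1 to 12 rows; each row shifts and turns the commanded pose from where the row before left it, along the tool's axes as they then stand; what a row does not reach is not made up. A row lasts 1/8 s, in which the tool goes at most 62.5 mm and 10.7 degrees, less where a joint would pass 70% of its speed; a pose out of reach is approached as far as the arm can. A call is refused whole if a number of a shift passes 1 or a number of a turn 1, either way. A call with a gripper value outside its range is refused whole. The fingers move at their own pace and stop on an object; "newtons" is the grip in N (left out, the last holds). Time passes only in rows, so rows that do not move let the fingers close. It gives the time, the measured TCP pose, the force, the opening and the grip force at its end, in the units of the state.
- ctrl.get_state(): the state, without advancing time (a new reading comes with each control period).
- ctrl.get_image(name): name is "scene" or "top" or "wrist"; returns a dict with "pixels" (384x512x3 uint8, red, green, blue), "K" (3x3 intrinsics, pixels), "dist" ([k1, k2, p1, p2, k3] as OpenCV has them; the pictures are not rectified), "cam_to_world" (4x4, takes a point from camera to world coordinates); the wrist camera has in their place "T_tool_cam" (4x4, takes a point from camera to tool coordinates, whose origin is the TCP and whose axes are the flange's). Camera axes: x right, y down, z forward; pixel columns grow to the right and rows downward; lengths in m; the calibration is good to about 2 mm. A picture is of the moment at which its call begins: read the wrist's pose just before it. There is no depth.
- ctrl.close_job(): hands the job in; it is judged then, once.
The state is a dict: "time": time; "joint_positions": joint angles; "qd": joint speeds; "joint_torque": joint torques, N m; "position": TCP position; "tool_rot": TCP orientation; "ft_force": force on the tool from outside, world axes, zero at the start; "torque": the same for the moment, N m; "grip_width": opening from 0.0 (shut) to 1.0 (fully open); "grip_force": force on a finger pad.
Only numpy, scipy, OpenCV 4.12 (cv2) and the standard library are available. Lean on these libraries where they do the work, as an engineer would, in place of code of your own. Each camera call takes 0.05 s, during which the arm holds its last target. There are 200 camera calls.

TASK

Gently lift the music box's glazed lid by its brass bar until it rests open on its stop, without flinging it or letting it fall. Then wind the key inside clockwise, in as many part turns as it takes, until the red pointer is fully home in the green arc and the key will go no further; let go and leave the lid open, and do not push the other things on the table about.

Things in the scene. Friction and masses are not known exactly. Their poses are not given: they have to be found in the camera images.
- music_box: Dark teak music box, 180 (x) x 200 (y) x 85 mm high, fixed, walls 8 mm. Origin: centre of its underside. z up; x points from the front (lid's free edge, facing the robot) to the hinge at the back. Inside, a flat brass deck 34 mm above the table, with the winding key upright at its centre.
- lid (a joint): Lid angle, rad: 0 shut, 1.7 open and resting on its stop (past upright, so it stays; below about 1.45 it falls shut). The lid is a 10 mm thick teak frame with a clear pane, 190 x 200 mm, about 0.25 kg, hinged along the top back edge of the box; its front edge overhangs the box front by 10 mm.
- lid_hinge (a point): Point on the hinge axis, at its middle, 85 mm above the table, 90 mm behind the box's centre. The axis runs along the box's y.
- lid_handle (a point): Middle of the lid's handle, a round brass bar 10 mm thick, 80 mm long, parallel to the hinge, with a post at each end. With the lid shut it lies 205 mm in front of the hinge axis (box -x) and 36 mm above it, so 15 mm out past the lid's front edge and 26 mm above its top face; it moves with the lid and can turn between the fingers as the lid swings.
- key (a joint): Winding of the key, rad, growing clockwise seen from above: 0 unwound (it starts at 0 to 0.7, pointer just past the arc, nearly a whole turn to go), 6.2 fully wound at its stop; pointer in the green arc: over 5.85. The arc lies on the deck 46 mm from the axis; its end, the stop, is towards the box's front (-x). A spring resists (0.11 to 0.19 N m) and a pawl holds the key where it is let go.
- key_grip (a point): Centre of the key's flat steel wing, on its vertical axis, 70 mm above the table, 36 mm above the deck. The wing is 46 mm long (this point's x axis), 9 mm thick (y axis), 23 mm high, with rounded ends; pinch it across its thickness from above. A white disc 60 mm across just above the deck, with a red pointer along +x, turns with it.
- ganesh: Ceramic Ganesh figurine, orange and white, 64 mm across, 100 mm high, loose. Origin: centre of its underside.
- tin: Round aluminium tin with screw lid, 58 mm across, 46 mm high, loose. Origin: centre of its underside.
- lighter: Red plastic lighter lying flat, 90 x 24 x 17 mm, loose. Origin: underside, about the middle; x along it.
- thali: Steel puja thali, a shallow round plate 200 mm across, 18 mm high, loose. Origin: centre of its underside.

How it is judged:
On the way, in this order (a step that is already met when the one before it is completed fails the run):
1. the lid is open on its stop (over 1.62 rad) (value of joint lid above 1.62 rad), for 0.2 s.
2. the key is about half wound (over 3 rad) with the lid open (value of joint key above 3 rad and value of joint lid above 1.62 rad), for 0.1 s.
At the end, for the whole second after the job is handed in: The lid rests open on its stop (over 1.62 rad), the key is wound to over 5.85 of 6.2 rad, both at rest, and figurine, tin, lighter and thali are within 30 mm of where they stood (value of joint lid above 1.62 rad and value of joint key above 5.85 rad and velocity of joint key between -0.1 and 0.1 rad/s and velocity of joint lid between -0.1 and 0.1 rad/s and distance of each of ganesh, tin, lighter, thali from where it was at the start of the episode below 0.03 m); the robot touches nothing.
It fails at once if the lid is flung open or falls (faster than 4 rad/s) (velocity of joint lid above 4 rad/s or velocity of joint lid below -4 rad/s).
It fails at once if figurine, tin, lighter or thali pushed more than 30 mm, or the figurine tipped over (distance of any of ganesh, tin, lighter, thali from where it was at the start of the episode above 0.03 m or angle between ganesh's own z axis and vertical above 0.5 rad).
It also fails if it takes over 72 s, if anything falls off the work surface, if the arm or the gripper's body presses on something with over 40 N, if the wrist force passes 120 N, or if a joint passes its speed limit or range.

## Working session

There is one attempt and no reset: what is moved stays moved. The work goes in short steps, Python scripts to look and compute and a tool call to move; the robot and the scene stay as the last step left them, time stands still between calls to the robot, and variables do not carry over. Pictures are saved under pics/ and viewed, at most 13 in all, crops included, and the job is handed in when it is done.

Besides the shell and the picture viewer there is one more tool, called after ">>>" as a command line: name --argument value ..., lists and objects as JSON in quotes. send_rows: Moves the arm, as the interface text tells. Its arguments: {"type":"object","properties":{"steps":{"type":"array"},"newtons":{"type":"number"}},"required":["steps"]}

```bash
mkdir -p pics; cat > h.py <<'E'
from bench import ctrl
import numpy as np, cv2
from scipy.spatial.transform import Rotation as R
def snap(n,fn=None):
    s=ctrl.get_state(); im=ctrl.get_image(n)
    if fn: cv2.imwrite('pics/'+fn,im['pixels'][:,:,::-1])
    if 'cam_to_world' in im: T=np.array(im['cam_to_world'])
    else:
        W=np.eye(4);W[:3,:3]=R.from_rotvec(s['tool_rot']).as_matrix();W[:3,3]=s['position'];T=W@np.array(im['T_tool_cam'])
    return im['pixels'],np.array(im['K']),np.array(im['dist']),T
def ray(px,K,d,T):
    p=cv2.undistortPoints(np.array(px,float).reshape(-1,1,2),K,d).reshape(-1,2)
    return T[:3,3],(np.c_[p,np.ones(len(p))])@T[:3,:3].T
def plane(px,z,c):
    o,v=ray(px,*c[1:]); return o+v*((z-o[2])/v[:,2])[:,None]
def proj(P,c):
    T=np.linalg.inv(c[3]);return cv2.projectPoints(np.array(P,float).reshape(-1,3),cv2.Rodrigues(T[:3,:3])[0],T[:3,3],c[1],c[2])[0].reshape(-1,2)
E
python3 - <<'E'
from h import *
a=snap('top','top1.png');b=snap('scene','scene1.png')
cv2.imwrite('pics/both.png',cv2.resize(np.hstack([a[0],b[0]])[:,:,::-1],(800,300)))
print(ctrl.get_state())
print(a[3],b[3])
E
```

```text
{'time': 0.1, 'joint_positions': array([-1.26885682,  0.32173589, -0.07008721,  1.45153356,  0.02260167,
        1.37074983, -0.0568889 ]), 'qd': array([-0.00078107, -0.00121574, -0.00127174, -0.0024601 ,  0.00086642,
        0.00077736, -0.00019401]), 'joint_torque': array([-4.15103332e-04, -4.92572057e+01, -4.05846946e-01, -3.13400960e+01,
       -6.43736799e-02,  3.94300232e-02,  6.30687396e-05]), 'position': array([0.18443958, 0.6228187 , 0.23558905]), 'tool_rot': array([-4.50492966e-01, -3.10897754e+00,  2.56552898e-03]), 'ft_force': array([-0.05708364,  0.94864761,  0.36988467]), 'torque': array([-0.03146164, -0.02000705, -0.08798548]), 'grip_force': 0.0, 'grip_width': 1.0032933206784582}
[[ 0.0178842  -0.99620852  0.08513954  0.47013182]
 [-0.99975737 -0.01672259  0.01433724  0.12815453]
 [-0.01285912 -0.08537529 -0.99626588  1.27463294]
 [ 0.          0.          0.          1.        ]] [[ 0.5459773   0.53007689 -0.64878908  1.269487  ]
 [ 0.83775554 -0.35339743  0.41626424 -0.30224723]
 [-0.00862834 -0.77079747 -0.63702183  0.790378  ]
 [ 0.          0.          0.          1.        ]]
```

View pics/top1.png

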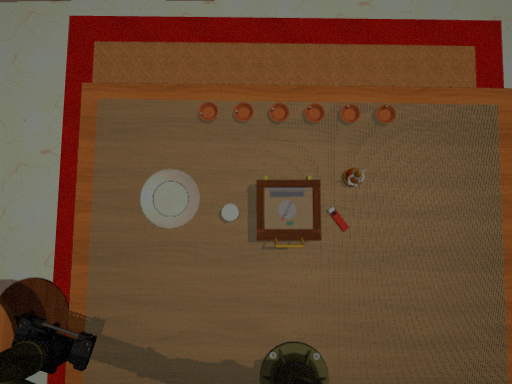

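View pics/scene1.png

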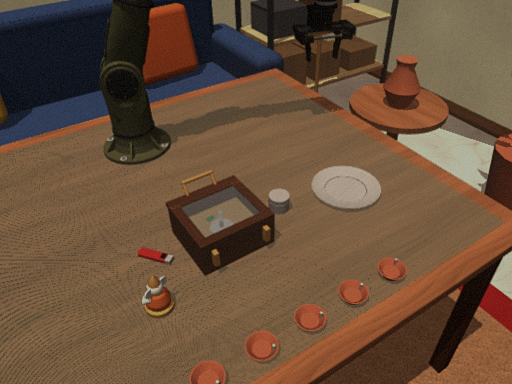

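The top view shows the box at columns 256–321, rows 180–241 and its bar near (290,245). The lighter is at (338,219), figurine (353,177), tin (229,212) and thali (170,198).

```bash
python3 - <<'E'
from h import *
a=snap('top');b=snap('scene')
hsv=cv2.cvtColor(a[0],cv2.COLOR_RGB2HSV)
m=cv2.inRange(hsv,(17,140,110),(32,255,255)); m2=np.zeros_like(m); m2[236:254,265:315]=m[236:254,265:315]
p=cv2.findNonZero(m2).reshape(-1,2); print(len(p)); r=cv2.minAreaRect(p);print(r)
print(plane(cv2.boxPoints(r),.121,a).round(4), plane([p.mean(0)],.121,a))
g=cv2.inRange(hsv,(0,60,0),(20,255,105)); g2=np.zeros_like(g); g2[165:252,245:330]=g[165:252,245:330]
g2=cv2.morphologyEx(g2,cv2.MORPH_OPEN,np.ones((3,3)))
cs=max(cv2.findContours(g2,0,2)[0],key=cv2.contourArea); r=cv2.minAreaRect(cs);print(r)
q=plane(cv2.boxPoints(r),.095,a);print(q.round(4),q.mean(0), [np.linalg.norm(q[i]-q[i-1]) for i in range(4)])
# deck stuff
for n,px in dict(tin=(230,212),lighter=(338,219),ganesh=(353,177),thali=(170,198)).items(): print(n,plane([px],.02,a).round(3))
c=cv2.resize(a[0][165:255,245:330],None,fx=6,fy=6,interpolation=2); cv2.imwrite('pics/c1.png',c[:,:,::-1])
E
```

```text
69
((289.9712219238281, 245.77671813964844), (28.054840087890625, 2.5167930126190186), 2.12109637260437)
[[ 0.4231  0.0704  0.121 ]
 [ 0.4307  0.0702  0.121 ]
 [ 0.4291 -0.0144  0.121 ]
 [ 0.4216 -0.0141  0.121 ]] [[0.42628725 0.02674658 0.121     ]]
((284.0, 214.0), (74.0, 78.0), 90.0)
[[ 0.637   0.1688  0.095 ]
 [ 0.641  -0.0756  0.095 ]
 [ 0.411  -0.076   0.095 ]
 [ 0.4065  0.1643  0.095 ]] [0.5238738  0.04538244 0.095     ] [np.float64(0.2305101722279993), np.float64(0.24443379251948674), np.float64(0.2299692247850193), np.float64(0.24041959858413312)]
tin [[0.53  0.219 0.02 ]]
lighter [[ 0.513 -0.138  0.02 ]]
ganesh [[ 0.653 -0.188  0.02 ]]
thali [[0.573 0.42  0.02 ]]
```

View pics/c1.png

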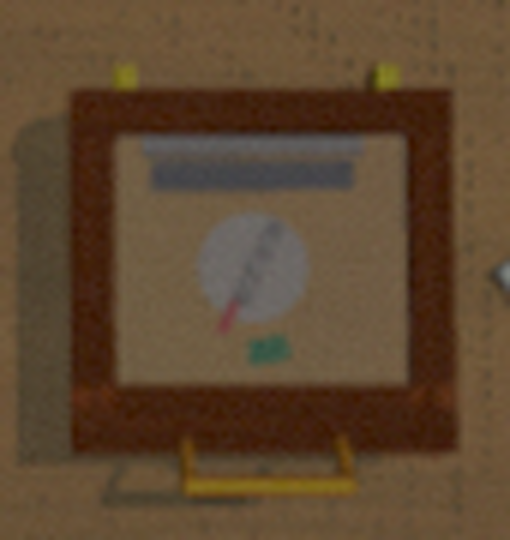

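The crop shows the lid frame corners near (70,88), (452,90), (458,452) and (73,452) in crop pixels. The bar is at y≈487, and the key disc is centred at (252,267) with its pointer to the lower left. The green arc is at (270,350).

```bash
python3 - <<'E'
from h import *
a=snap('top')
f=lambda P:np.array(P,float)/6+[245-.4,165-.4]
q=plane(f([(70,88),(452,90),(458,452),(73,452)]),.095,a);print(q.round(4),q.mean(0))
print('bar',plane(f([(187,487),(354,487)]),.121,a).round(4))
k=plane(f([(252,267),(222,328),(270,350)]),.036,a);print('disc,pointer,arc',k.round(4))
b=plane(f([(275,223),(237,305)]),.0815,a);print('wing',b.round(4))
s=ctrl.get_state();M=R.from_rotvec(s['tool_rot']).as_matrix();print(M.round(3))
E
```

```text
[[ 0.6304  0.1333  0.095 ]
 [ 0.6326 -0.066   0.095 ]
 [ 0.4448 -0.0696  0.095 ]
 [ 0.4412  0.1286  0.095 ]] [0.5372434  0.03156982 0.095     ]
bar [[ 0.4254  0.0709  0.121 ]
 [ 0.4269 -0.0131  0.121 ]]
disc,pointer,arc [[0.5417 0.0328 0.036 ]
 [0.5083 0.0487 0.036 ]
 [0.4968 0.0225 0.036 ]]
wing [[0.5625 0.0244 0.0815]
 [0.519  0.0439 0.0815]]
[[-0.959  0.284 -0.   ]
 [ 0.284  0.959 -0.001]
 [-0.    -0.001 -1.   ]]
```

>>> send_rows --steps '[{"turn": 1, "grip": 1}, {"turn": 1}, {"turn": 1}, {"turn": 1}, {"turn": 1}, {"turn": 1}, {"turn": 1}, {"turn": 1}, {"turn": 1}, {"turn": 0.4}]'

```text
validation failed for argument at $.st...
```

>>> send_rows --steps '[{"tx": 0, "ty": 0, "tz": 0, "turn": 1, "grip": 1}, {"tx": 0, "ty": 0, "tz": 0, "turn": 1, "grip": 1}, {"tx": 0, "ty": 0, "tz": 0, "turn": 1, "grip": 1}, {"tx": 0, "ty": 0, "tz": 0, "turn": 1, "grip": 1}, {"tx": 0, "ty": 0, "tz": 0, "turn": 1, "grip": 1}, {"tx": 0, "ty": 0, "tz": 0, "turn": 1, "grip": 1}, {"tx": 0, "ty": 0, "tz": 0, "turn": 1, "grip": 1}, {"tx": 0, "ty": 0, "tz": 0, "turn": 1, "grip": 1}, {"tx": 0, "ty": 0, "tz": 0, "turn": 1, "grip": 1}, {"tx": 0, "ty": 0, "tz": 0, "turn": 0.1, "grip": 1}]' --newtons 12

```text
time: 1.5
position: [0.1845, 0.6232, 0.2364]
tool_rot: [2.207, 2.236, -0.0]
ft_force: [0.7, -0.0, -0.8]
grip_width: 0.995
grip_force: 0.0
```

>>> send_rows --steps '[{"tx": -0.9, "ty": 0.367, "tz": 0, "turn": 0, "grip": 1}, {"tx": -0.9, "ty": 0.367, "tz": 0, "turn": 0, "grip": 1}, {"tx": -0.9, "ty": 0.367, "tz": 0, "turn": 0, "grip": 1}, {"tx": -0.9, "ty": 0.367, "tz": 0, "turn": 0, "grip": 1}, {"tx": -0.9, "ty": 0.367, "tz": 0, "turn": 0, "grip": 1}, {"tx": -0.9, "ty": 0.367, "tz": 0, "turn": 0, "grip": 1}, {"tx": -0.9, "ty": 0.367, "tz": 0, "turn": 0, "grip": 1}, {"tx": -0.9, "ty": 0.367, "tz": 0, "turn": 0, "grip": 1}, {"tx": -0.9, "ty": 0.367, "tz": 0, "turn": 0, "grip": 1}, {"tx": -0.9, "ty": 0.367, "tz": 0, "turn": 0, "grip": 1}, {"tx": -0.9, "ty": 0.367, "tz": 0, "turn": 0, "grip": 1}, {"tx": 0, "ty": 0, "tz": 0, "turn": 0, "grip": 1}]'

```text
time: 3.0
position: [0.4353, 0.0277, 0.2371]
tool_rot: [2.215, 2.227, 0.002]
ft_force: [-0.3, 0.4, 0.2]
grip_width: 1.0
grip_force: 0.0
```

```bash
python3 - <<'E'
from h import *
c=snap('wrist','w1.png');s=ctrl.get_state();print(s['position'],s['tool_rot'],s['joint_positions'])
print('bar pred px',proj([[.426,.071,.121],[.427,-.013,.121]],c))
E
```

```text
[0.43447683 0.03055525 0.2368184 ] [-2.21056510e+00 -2.23170554e+00 -1.54058610e-03] [-0.89516375 -0.21932355  0.67536582  1.96750871  0.13905137  1.34780947
 -0.25293391]
bar pred px [[248.36269058 145.51227732]
 [249.69130706 227.58985151]]
```

View pics/w1.png

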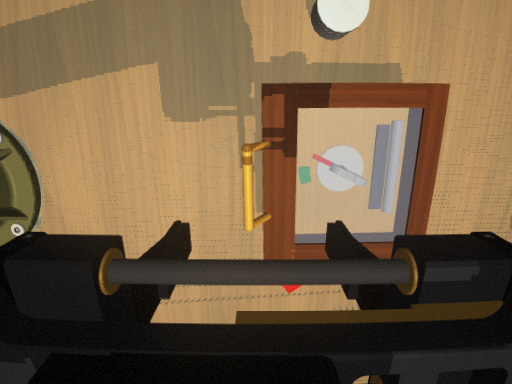

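The wrist view shows the bar at (248,148)–(250,228), within 2 px of the prediction, with the pads open around it. The key disc is at (340,168).

>>> send_rows --steps '[{"tx": 0, "ty": -0.13, "tz": 0.5, "turn": 0, "grip": 1}, {"tx": 0, "ty": 0, "tz": 0.5, "turn": 0, "grip": 1}, {"tx": 0, "ty": 0, "tz": 0.5, "turn": 0, "grip": 1}, {"tx": 0, "ty": 0, "tz": 0.42, "turn": 0, "grip": 1}, {"tx": 0, "ty": 0, "tz": 0, "turn": 0, "grip": 1}, {"tx": 0, "ty": 0, "tz": 0, "turn": 0, "grip": 1}]'

```text
time: 3.8
position: [0.4268, 0.0331, 0.1222]
tool_rot: [2.205, 2.237, 0.002]
ft_force: [-0.1, -0.8, 0.5]
grip_width: 0.998
grip_force: 0.0
```

```bash
python3 - <<'E'
from h import *
P=[]
for i in range(6):
    s=ctrl.get_state();P.append(s['position']);snap('wrist','w2.png')
print(np.array(P).round(4),s['tool_rot'],s['joint_positions'],s['ft_force'])
E
```

```text
[[0.4268 0.0331 0.1222]
 [0.4271 0.033  0.1225]
 [0.4272 0.0329 0.1226]
 [0.4271 0.0327 0.1225]
 [0.427  0.0326 0.1223]
 [0.4269 0.0325 0.1222]] [2.20700897 2.23527186 0.00264111] [-0.89895177 -0.11399046  0.73319827  2.13646154  0.08519066  1.0899053
 -0.19562771] [-1.08980917 -0.02205612  0.34916078]
```

View pics/w2.png

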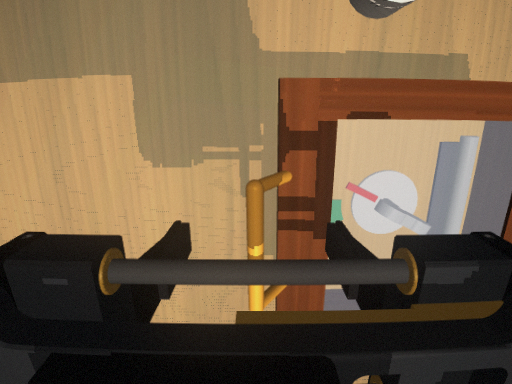

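The bar is centred between the pads (column 255), so I'm closing.

>>> send_rows --steps '[{"tx": 0, "ty": 0, "tz": 0, "turn": 0, "grip": 0}, {"tx": 0, "ty": 0, "tz": 0, "turn": 0, "grip": 0}, {"tx": 0, "ty": 0, "tz": 0, "turn": 0, "grip": 0}, {"tx": 0, "ty": 0, "tz": 0, "turn": 0, "grip": 0}, {"tx": 0, "ty": 0, "tz": 0, "turn": 0, "grip": 0}, {"tx": 0, "ty": 0, "tz": 0, "turn": 0, "grip": 0}]' --newtons 12

```text
time: 4.85
position: [0.4263, 0.0322, 0.1213]
tool_rot: [2.208, 2.235, -0.0]
ft_force: [-0.1, -0.6, -0.2]
grip_width: 0.399
grip_force: 0.0
```

```bash
python3 - <<'E'
import numpy as np
# arc increments (ty=+x, tz=-z) in units, 20 rows to 1.72 rad
r=np.hypot(.205,.036);a0=np.arctan2(.036,-.205)
n=20;t=np.linspace(0,1.7,n+1)
d=np.diff(np.c_[r*np.cos(a0-t),-r*np.sin(a0-t)],axis=0)/.06
print(d.round(2).tolist())
E
```

```text
[[0.06, -0.29], [0.09, -0.28], [0.11, -0.27], [0.13, -0.26], [0.16, -0.25], [0.18, -0.24], [0.2, -0.22], [0.21, -0.2], [0.23, -0.18], [0.25, -0.16], [0.26, -0.14], [0.27, -0.12], [0.28, -0.1], [0.29, -0.07], [0.29, -0.05], [0.29, -0.02], [0.29, 0.0], [0.29, 0.03], [0.29, 0.05], [0.28, 0.08]]
```

>>> send_rows --steps '[{"tx": 0, "ty": 0, "tz": 0, "turn": 0, "grip": 0}, {"tx": 0, "ty": 0, "tz": 0, "turn": 0, "grip": 0}, {"tx": 0, "ty": 0, "tz": 0, "turn": 0, "grip": 0}, {"tx": 0, "ty": 0, "tz": 0, "turn": 0, "grip": 0}, {"tx": 0, "ty": 0, "tz": 0, "turn": 0, "grip": 0}]'

```text
time: 5.48
position: [0.4253, 0.0322, 0.1212]
tool_rot: [-2.206, -2.234, 0.003]
ft_force: [-5.5, 0.4, 4.3]
grip_width: 0.105
grip_force: 12.0
```

>>> send_rows --steps '[{"tx": 0, "ty": 0.06, "tz": -0.29, "turn": 0, "grip": 0}, {"tx": 0, "ty": 0.09, "tz": -0.28, "turn": 0, "grip": 0}, {"tx": 0, "ty": 0.11, "tz": -0.27, "turn": 0, "grip": 0}, {"tx": 0, "ty": 0.13, "tz": -0.26, "turn": 0, "grip": 0}, {"tx": 0, "ty": 0.16, "tz": -0.25, "turn": 0, "grip": 0}, {"tx": 0, "ty": 0.18, "tz": -0.24, "turn": 0, "grip": 0}]'

```text
time: 6.22
position: [0.4678, 0.0331, 0.2175]
tool_rot: [-2.203, -2.232, 0.007]
ft_force: [-11.2, 0.3, 7.6]
grip_width: 0.107
grip_force: 12.0
```

>>> send_rows --steps '[{"tx": 0, "ty": 0.17, "tz": -0.24, "turn": 0, "grip": 0}, {"tx": 0, "ty": 0.2, "tz": -0.22, "turn": 0, "grip": 0}, {"tx": 0, "ty": 0.22, "tz": -0.19, "turn": 0, "grip": 0}, {"tx": 0, "ty": 0.24, "tz": -0.17, "turn": 0, "grip": 0}, {"tx": 0, "ty": 0.26, "tz": -0.14, "turn": 0, "grip": 0}, {"tx": 0, "ty": 0.27, "tz": -0.12, "turn": 0, "grip": 0}]'

```text
time: 6.98
position: [0.5531, 0.0348, 0.283]
tool_rot: [2.205, 2.236, 0.004]
ft_force: [-1.9, 1.2, 1.0]
grip_width: 0.106
grip_force: 12.0
```

>>> send_rows --steps '[{"tx": 0, "ty": 0.28, "tz": -0.1, "turn": 0, "grip": 0}, {"tx": 0, "ty": 0.29, "tz": -0.07, "turn": 0, "grip": 0}, {"tx": 0, "ty": 0.29, "tz": -0.05, "turn": 0, "grip": 0}, {"tx": 0, "ty": 0.29, "tz": -0.02, "turn": 0, "grip": 0}, {"tx": 0, "ty": 0.29, "tz": 0, "turn": 0, "grip": 0}, {"tx": 0, "ty": 0.29, "tz": 0.03, "turn": 0, "grip": 0}]'

```text
time: 7.72
position: [0.6574, 0.0364, 0.295]
tool_rot: [2.204, 2.236, 0.004]
ft_force: [-0.7, 1.7, -0.2]
grip_width: 0.11
grip_force: 12.0
```

>>> send_rows --steps '[{"tx": 0, "ty": 0.29, "tz": 0.05, "turn": 0, "grip": 0}, {"tx": 0, "ty": 0.28, "tz": 0.08, "turn": 0, "grip": 0}, {"tx": 0, "ty": 0, "tz": 0, "turn": 0, "grip": 0}, {"tx": 0, "ty": 0, "tz": 0, "turn": 0, "grip": 0}]'

```text
time: 8.22
position: [0.6904, 0.0367, 0.2867]
tool_rot: [2.205, 2.236, 0.003]
ft_force: [0.6, 2.9, -0.4]
grip_width: 0.11
grip_force: 12.0
```

>>> send_rows --steps '[{"tx": 0, "ty": 0.06, "tz": 0.02, "turn": 0, "grip": 0}, {"tx": 0, "ty": 0.06, "tz": 0.02, "turn": 0, "grip": 0}, {"tx": 0, "ty": 0, "tz": 0, "turn": 0, "grip": 0}, {"tx": 0, "ty": 0, "tz": 0, "turn": 0, "grip": 0}]'

```text
time: 8.72
position: [0.6926, 0.0366, 0.2857]
tool_rot: [-2.201, -2.23, 0.006]
ft_force: [-15.1, 4.6, 11.5]
grip_width: 0.105
grip_force: 12.0
```

>>> send_rows --steps '[{"tx": 0, "ty": -0.05, "tz": 0, "turn": 0, "grip": 0}, {"tx": 0, "ty": 0, "tz": 0, "turn": 0, "grip": 0.19}, {"tx": 0, "ty": 0, "tz": 0, "turn": 0, "grip": 0.19}, {"tx": 0, "ty": 0, "tz": 0, "turn": 0, "grip": 0.19}, {"tx": 0, "ty": 0, "tz": 0, "turn": 0, "grip": 0.19}]'

```text
time: 9.35
position: [0.6939, 0.0351, 0.2837]
tool_rot: [2.208, 2.234, -0.001]
ft_force: [0.1, 0.4, -0.2]
grip_width: 0.189
grip_force: 0.0
```

>>> send_rows --steps '[{"tx": 0, "ty": 0, "tz": -0.2, "turn": 0, "grip": 0.19}, {"tx": 0, "ty": 0, "tz": -0.4, "turn": 0, "grip": 0.19}, {"tx": 0, "ty": 0, "tz": -0.4, "turn": 0, "grip": 0.19}, {"tx": 0, "ty": 0, "tz": -0.4, "turn": 0, "grip": 0.19}, {"tx": 0, "ty": -0.5, "tz": 0, "turn": 0, "grip": 0.19}, {"tx": 0, "ty": -0.6, "tz": 0, "turn": 0, "grip": 0.19}, {"tx": 0, "ty": -0.7, "tz": 0, "turn": 0, "grip": 0.19}, {"tx": 0, "ty": -0.73, "tz": 0, "turn": 0, "grip": 0.19}, {"tx": 0, "ty": 0, "tz": 0, "turn": 0, "grip": 0.19}]'

```text
time: 10.48
position: [0.5403, 0.033, 0.3696]
tool_rot: [-2.205, -2.234, -0.007]
ft_force: [1.0, -0.4, 1.0]
grip_width: 0.188
grip_force: 0.0
```

```bash
python3 - <<'E'
from h import *
c=snap('scene');w=snap('wrist');s=ctrl.get_state();print(s['position'],s['tool_rot'],s['joint_positions'])
cv2.imwrite('pics/m1.png',cv2.resize(np.hstack([c[0],w[0]])[:,:,::-1],(800,300)))
E
```

```text
[0.54251369 0.03377401 0.36917652] [2.20693913 2.23540409 0.00478633] [-0.90140241  0.05769221  0.83935757  1.51879801 -0.04472322  1.58174071
 -0.05065614]
```

View pics/m1.png

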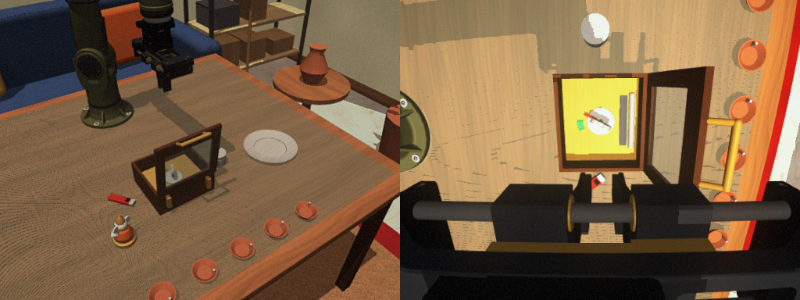

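The scene view shows the lid standing open. The wrist view shows the key disc near (600,121) of the montage, i.e. wrist pixel (256,155), with the pointer to the lower right.

```bash
python3 - <<'E'
from h import *
w=snap('wrist');print(np.array(ctrl.get_image('wrist')['T_tool_cam']).round(3))
cr=w[0][90:225,190:320];cv2.imwrite('pics/k1.png',cv2.resize(cr,None,fx=4,fy=4,interpolation=2)[:,:,::-1])
# poke sim: cw angle measured; box frame, arm direction psi (cw from -x front, through +y)
u=lambda p:np.array([-np.cos(p),np.sin(p)])
xs,ys=np.meshgrid(np.linspace(-23,23,93),[-4.5,-2.2,0,2.2,4.5]);W=np.c_[xs.ravel(),ys.ravel()]
W=W[~((np.abs(W[:,0])>18.5)&(np.hypot(np.abs(W[:,0])-18.5,W[:,1])>4.6))]
for a,b in ((9.5,15),(9.5,7.5)):
  for rho in (16,18,20,22):
    out=[]
    for th in np.radians(np.arange(0,360,30)):
        c=rho*u(th)
        for k in range(0,150):
            p=th+np.radians(k);e=u(p);n=u(p+np.pi/2)
            Q=W[:,:1]*e+W[:,1:]*n-c
            inn=(np.abs(Q[:,0])<a)&(np.abs(Q[:,1])<b)
            if not inn.any(): break
            last=W[inn][:,0].mean()
        out.append((k,round(last)))
    print(a,b,rho,out)
E
```

```text
[[-0.    -0.956 -0.293  0.08 ]
 [ 1.    -0.001  0.001 -0.001]
 [-0.001 -0.293  0.956 -0.147]
 [ 0.     0.     0.     1.   ]]
9.5 15 16 [(83, 15), (149, -13), (149, -10), (149, -9), (149, -10), (149, -14), (83, 15), (149, -13), (149, -10), (149, -9), (149, -10), (149, -14)]
9.5 15 18 [(76, 16), (56, 19), (149, -12), (149, -11), (149, -11), (106, 7), (76, 16), (56, 19), (149, -12), (149, -11), (149, -11), (106, 7)]
9.5 15 20 [(69, 17), (50, 18), (149, -13), (87, 8), (149, -12), (91, 8), (69, 17), (50, 18), (149, -13), (87, 8), (149, -12), (91, 8)]
9.5 15 22 [(64, 19), (45, 19), (149, -14), (76, 11), (149, -13), (78, 10), (64, 19), (45, 19), (149, -14), (76, 11), (149, -13), (78, 10)]
9.5 7.5 16 [(76, 8), (149, -13), (85, 5), (69, 12), (55, 18), (149, -12), (76, 8), (149, -13), (85, 5), (69, 12), (55, 18), (149, -12)]
9.5 7.5 18 [(65, 10), (55, 16), (67, 7), (61, 14), (49, 18), (62, 4), (65, 10), (55, 16), (67, 7), (61, 14), (49, 18), (62, 4)]
9.5 7.5 20 [(56, 12), (50, 18), (54, 9), (54, 15), (44, 19), (46, 7), (56, 12), (50, 18), (54, 9), (54, 15), (44, 19), (46, 7)]
9.5 7.5 22 [(49, 14), (45, 19), (45, 11), (48, 17), (38, 19), (36, 10), (49, 14), (45, 19), (45, 11), (48, 17), (38, 19), (36, 10)]
```

View pics/k1.png

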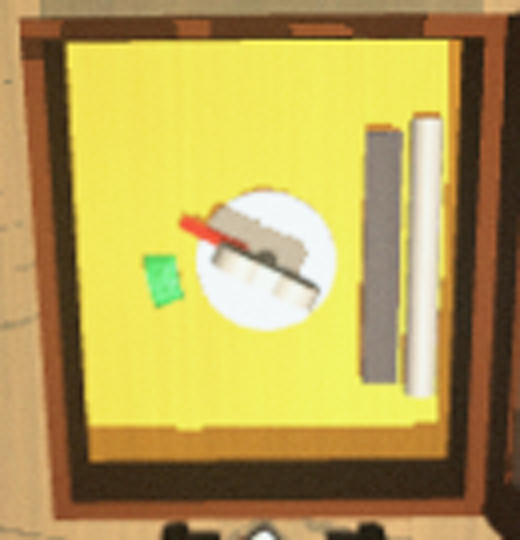

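```bash
python3 - <<'E'
from h import *
w=snap('wrist')
f=lambda P:np.array(P,float)/4+[190-.4,90-.4]
q=plane(f([(266,260),(183,222),(163,281),(147,257),(177,257),(160,307),(185,298)]),.036,w);print(q.round(4))
d=q-q[0];print('cw deg from -x:',np.degrees(np.arctan2(d[1:,1],-d[1:,0])).round(1),np.hypot(d[:,0],d[:,1]).round(3))
E
```

```text
[[0.5404 0.0307 0.036 ]
 [0.5047 0.0467 0.036 ]
 [0.4958 0.021  0.036 ]
 [0.489  0.0314 0.036 ]
 [0.502  0.0316 0.036 ]
 [0.4943 0.0095 0.036 ]
 [0.5053 0.0136 0.036 ]]
cw deg from -x: [ 24.2 -12.2   0.8   1.3 -24.7 -25.9] [0.    0.039 0.046 0.051 0.038 0.051 0.039]
```

>>> send_rows --steps '[{"tx": 0, "ty": 0, "tz": 0, "turn": -0.94, "grip": 0.48}, {"tx": 0, "ty": 0, "tz": 0, "turn": -0.94, "grip": 0.48}, {"tx": 0, "ty": 0, "tz": 0, "turn": -0.94, "grip": 0.48}, {"tx": 0, "ty": 0, "tz": 0, "turn": -0.94, "grip": 0.48}, {"tx": 0, "ty": 0, "tz": 0, "turn": -0.94, "grip": 0.48}, {"tx": 0, "ty": 0, "tz": 0, "turn": -0.94, "grip": 0.48}, {"tx": 0, "ty": 0, "tz": 0, "turn": -0.94, "grip": 0.48}, {"tx": 0, "ty": 0, "tz": 0, "turn": -0.94, "grip": 0.48}, {"tx": 0, "ty": 0, "tz": 0, "turn": -0.94, "grip": 0.48}, {"tx": 0, "ty": 0, "tz": 0, "turn": -0.94, "grip": 0.48}, {"tx": 0, "ty": 0, "tz": 0, "turn": -0.94, "grip": 0.48}, {"tx": 0, "ty": 0, "tz": 0, "turn": -0.94, "grip": 0.48}]' --newtons 60

```text
time: 12.22
position: [0.543, 0.0335, 0.3675]
tool_rot: [0.031, -3.141, 0.003]
ft_force: [-0.1, -0.6, -0.1]
grip_width: 0.478
grip_force: 0.0
```

```bash
cat >> h.py <<'E'
def key(n=4,cam='wrist'):
    out=[]
    for i in range(n):
        w=snap(cam);hsv=cv2.cvtColor(w[0],cv2.COLOR_RGB2HSV)
        c0=proj([.541,.032,.036],w)[0];r0=np.linalg.norm(proj([.541,.062,.036],w)[0]-c0)
        y,x=np.mgrid[:384,:512];near=(np.hypot(x-c0[0],y-c0[1])<1.8*r0)
        red=(cv2.inRange(hsv,(0,120,90),(8,255,255))|cv2.inRange(hsv,(172,120,90),(180,255,255)))>0
        dist=(hsv[...,1]<70)&(hsv[...,2]>110)&(np.hypot(x-c0[0],y-c0[1])<1.25*r0)
        (cx,cy),rr=cv2.minEnclosingCircle(cv2.findNonZero(cv2.morphologyEx(dist.astype(np.uint8),cv2.MORPH_OPEN,np.ones((3,3)))))
        C=plane([(cx,cy)],.036,w)[0];p=cv2.findNonZero((red&near).astype(np.uint8))
        a=np.nan
        if p is not None:
            P=plane([p.reshape(-1,2).mean(0)],.036,w)[0]-[.541,.032,.036];a=np.degrees(np.arctan2(P[1],-P[0]))
        out.append([*C[:2],rr/r0,a,0 if p is None else len(p)])
    return np.array(out)
E
python3 - <<'E'
from h import *
P=[]
k=key();print(k.round(4),k.mean(0)); k=key(2,'top');print(k)
P=[]
for i in range(8): ctrl.get_image('top');P.append(ctrl.get_state()['position'])
print(np.array(P).round(4))
w=snap('wrist','w3.png');print(proj([.541,.032,.036],w))
E
```

```text
[[5.39800e-01 3.06000e-02 1.00580e+00 2.35259e+01 3.50000e+01]
 [5.39800e-01 3.06000e-02 1.00700e+00 2.32082e+01 3.50000e+01]
 [5.39700e-01 3.06000e-02 1.00840e+00 2.35479e+01 3.80000e+01]
 [5.39800e-01 3.08000e-02 1.00820e+00 2.34595e+01 3.60000e+01]] [5.39768725e-01 3.06449032e-02 1.00735550e+00 2.34353692e+01
 3.60000000e+01]
[[5.19293539e-01 2.63435663e-02 4.38920506e-01 2.77809145e+01
  6.00000000e+00]
 [5.19293539e-01 2.63435663e-02 4.38920506e-01 2.77809145e+01
  6.00000000e+00]]
[[0.5423 0.0336 0.3678]
 [0.5422 0.0336 0.3679]
 [0.5422 0.0336 0.3679]
 [0.5421 0.0337 0.368 ]
 [0.5421 0.0337 0.368 ]
 [0.5421 0.0337 0.368 ]
 [0.5421 0.0337 0.368 ]
 [0.5421 0.0337 0.368 ]]
[[257.0684594  152.48833297]]
```

View pics/w3.png

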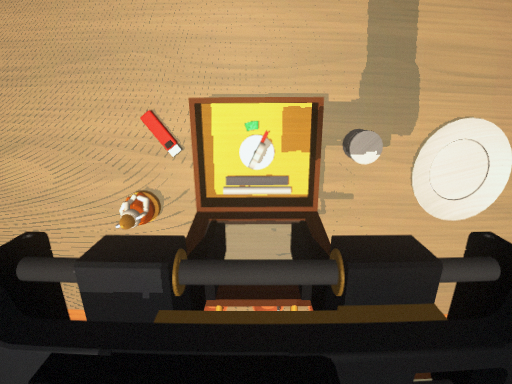

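The wrist view shows the disc at (257,152), the pointer heading up-right and the open lid below. I'll use the tool's +y finger as a pusher, because turning the wide gripper body through that range would hit the open lid.

>>> send_rows --steps '[{"tx": 0.154, "ty": -0.375, "tz": 0.6, "turn": 0, "grip": 0.48}, {"tx": 0.154, "ty": -0.375, "tz": 0.6, "turn": 0, "grip": 0.48}, {"tx": 0, "ty": 0, "tz": 0.7, "turn": 0, "grip": 0.48}, {"tx": 0, "ty": 0, "tz": 0.7, "turn": 0, "grip": 0.48}, {"tx": 0, "ty": 0, "tz": 0.7, "turn": 0, "grip": 0.48}, {"tx": 0, "ty": 0, "tz": 0.6, "turn": 0, "grip": 0.48}, {"tx": 0, "ty": 0, "tz": 0.5, "turn": 0, "grip": 0.48}, {"tx": 0, "ty": 0, "tz": 0, "turn": 0, "grip": 0.48}, {"tx": 0, "ty": 0, "tz": 0, "turn": 0, "grip": 0.48}]'

```text
time: 14.1
position: [0.5252, -0.0117, 0.1052]
tool_rot: [-0.026, 3.14, 0.0]
ft_force: [-0.1, 0.5, 0.7]
grip_width: 0.478
grip_force: 0.0
```

```bash
python3 - <<'E'
from h import *
s=ctrl.get_state();print(s['position'],s['tool_rot'],s['joint_positions'],s['grip_width']);w=snap('wrist','w4.png')
print(proj([.5405,.0313,.07],w))
a=np.radians(np.arange(-40,341,10));c=22/60*np.c_[np.cos(a),np.sin(a)]
for t,d in zip(np.arange(-40,340,10),np.diff(c,axis=0).round(3)): print(t,*d,end='; ')
E
```

```text
[ 0.52522907 -0.01173033  0.10515267] [-2.59395758e-02  3.13983435e+00  1.23955875e-04] [-0.7542163   0.20463223  0.80456694  1.94118145 -0.16863796  1.06191945
  1.70964581] 0.47785120568003625
[[317.22988626 244.06057513]]
-40 0.037 0.052; -30 0.027 0.058; -20 0.017 0.062; -10 0.006 0.064; 0 -0.006 0.064; 10 -0.017 0.062; 20 -0.027 0.058; 30 -0.037 0.052; 40 -0.045 0.045; 50 -0.052 0.037; 60 -0.058 0.027; 70 -0.062 0.017; 80 -0.064 0.006; 90 -0.064 -0.006; 100 -0.062 -0.017; 110 -0.058 -0.027; 120 -0.052 -0.037; 130 -0.045 -0.045; 140 -0.037 -0.052; 150 -0.027 -0.058; 160 -0.017 -0.062; 170 -0.006 -0.064; 180 0.006 -0.064; 190 0.017 -0.062; 200 0.027 -0.058; 210 0.037 -0.052; 220 0.045 -0.045; 230 0.052 -0.037; 240 0.058 -0.027; 250 0.062 -0.017; 260 0.064 -0.006; 270 0.064 0.006; 280 0.062 0.017; 290 0.058 0.027; 300 0.052 0.037; 310 0.045 0.045; 320 0.037 0.052; 330 0.027 0.058;
```

View pics/w4.png

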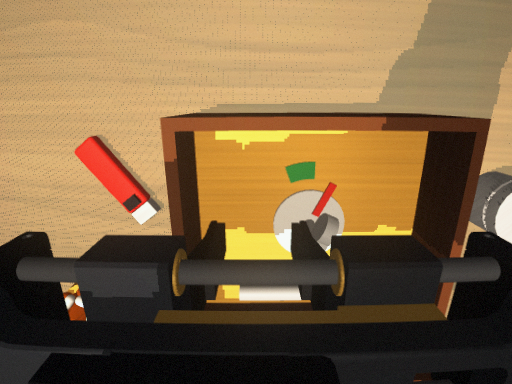

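The right-hand finger (tip near (300,225)) is clear of the wing at (325,230), so I'm lowering it and beginning to push.

>>> send_rows --steps '[{"tx": 0.025, "ty": 0, "tz": 0.2, "turn": 0, "grip": 0.48}, {"tx": 0, "ty": 0, "tz": 0.2, "turn": 0, "grip": 0.48}, {"tx": 0, "ty": 0, "tz": 0.07, "turn": 0, "grip": 0.48}, {"tx": 0, "ty": 0, "tz": 0, "turn": 0, "grip": 0.48}, {"tx": 0.037, "ty": 0.052, "tz": 0, "turn": 0, "grip": 0.48}, {"tx": 0.027, "ty": 0.058, "tz": 0, "turn": 0, "grip": 0.48}, {"tx": 0.017, "ty": 0.062, "tz": 0, "turn": 0, "grip": 0.48}, {"tx": 0.006, "ty": 0.064, "tz": 0, "turn": 0, "grip": 0.48}, {"tx": 0, "ty": 0, "tz": 0, "turn": 0, "grip": 0.48}]'

```text
time: 15.28
position: [0.5175, 0.0022, 0.0759]
tool_rot: [-0.026, 3.141, -0.001]
ft_force: [-0.1, -2.0, 0.5]
grip_width: 0.481
grip_force: 0.7
```

>>> send_rows --steps '[{"tx": -0.006, "ty": 0.064, "tz": 0, "turn": 0, "grip": 0.48}, {"tx": -0.017, "ty": 0.062, "tz": 0, "turn": 0, "grip": 0.48}, {"tx": -0.027, "ty": 0.058, "tz": 0, "turn": 0, "grip": 0.48}, {"tx": -0.037, "ty": 0.052, "tz": 0, "turn": 0, "grip": 0.48}, {"tx": -0.045, "ty": 0.045, "tz": 0, "turn": 0, "grip": 0.48}, {"tx": -0.052, "ty": 0.037, "tz": 0, "turn": 0, "grip": 0.48}, {"tx": 0, "ty": 0, "tz": 0, "turn": 0, "grip": 0.48}]'

```text
time: 16.15
position: [0.5251, 0.0203, 0.0744]
tool_rot: [0.025, -3.135, 0.003]
ft_force: [-5.0, -2.8, -1.0]
grip_width: 0.474
grip_force: 2.5
```

```bash
python3 - <<'E'
from h import *
s=ctrl.get_state();print(s['position'],s['ft_force'],s['torque']);print(key(2).round(3));snap('wrist','w5.png')
E
```

```text
[0.52511038 0.02028213 0.07438224] [-5.00279829 -2.79797253 -0.98066743] [-0.71886187  1.06709668  0.09362416]
[[5.3700e-01 3.0000e-02 9.7300e-01 8.8328e+01 1.1700e+02]
 [5.3600e-01 2.9000e-02 9.7000e-01 8.8216e+01 1.1900e+02]]
```

>>> send_rows --steps '[{"tx": -0.058, "ty": 0.027, "tz": 0, "turn": 0, "grip": 0.48}, {"tx": -0.062, "ty": 0.017, "tz": 0, "turn": 0, "grip": 0.48}, {"tx": -0.064, "ty": 0.006, "tz": 0, "turn": 0, "grip": 0.48}, {"tx": -0.064, "ty": -0.006, "tz": 0, "turn": 0, "grip": 0.48}, {"tx": -0.062, "ty": -0.017, "tz": 0, "turn": 0, "grip": 0.48}, {"tx": -0.058, "ty": -0.027, "tz": 0, "turn": 0, "grip": 0.48}, {"tx": 0, "ty": 0, "tz": 0, "turn": 0, "grip": 0.48}]'

```text
time: 17.18
position: [0.5464, 0.0239, 0.0738]
tool_rot: [0.028, -3.133, -0.003]
ft_force: [-5.8, 2.9, -2.3]
grip_width: 0.486
grip_force: 2.4
```

```bash
python3 - <<'E'
from h import *
s=ctrl.get_state();print(s['position'],s['ft_force'],s['grip_width']);print(key(1).round(3))
d=s['position'][:2]+[0,.0285]-np.array([.5405,.0313]);print(d,np.hypot(*d),np.degrees(np.arctan2(d[1],-d[0])))
E
```

```text
[0.54643274 0.02385703 0.07383962] [-5.80225981  2.9019764  -2.28165495] 0.4863213420529257
[[5.43000e-01 3.10000e-02 1.07700e+00 1.45182e+02 7.20000e+01]]
[0.00593274 0.02105703] 0.02187683700177668 105.7349724427721
```

>>> send_rows --steps '[{"tx": -0.052, "ty": -0.037, "tz": 0, "turn": 0, "grip": 0.48}, {"tx": -0.045, "ty": -0.045, "tz": 0, "turn": 0, "grip": 0.48}, {"tx": -0.037, "ty": -0.052, "tz": 0, "turn": 0, "grip": 0.48}, {"tx": -0.027, "ty": -0.058, "tz": 0, "turn": 0, "grip": 0.48}, {"tx": -0.017, "ty": -0.062, "tz": 0, "turn": 0, "grip": 0.48}, {"tx": -0.006, "ty": -0.064, "tz": 0, "turn": 0, "grip": 0.48}, {"tx": 0, "ty": 0, "tz": 0, "turn": 0, "grip": 0.48}]'

```text
time: 18.1
position: [0.5585, 0.0122, 0.0743]
tool_rot: [0.034, -3.134, -0.017]
ft_force: [-5.8, 14.4, -0.4]
grip_width: 0.484
grip_force: 6.4
```

```bash
cat > st.py <<'E'
from h import *
s=ctrl.get_state();print(s['position'],s['ft_force'],s['grip_width']);print(key(1).round(3))
d=s['position'][:2]+[0,.0285]-np.array([.5405,.0313]);print(d,np.hypot(*d),np.degrees(np.arctan2(d[1],-d[0])))
E
python3 st.py
```

```text
[0.55851373 0.01220258 0.07425589] [-5.7902004  14.43335505 -0.39727355] 0.4836770264911463
[[ 5.44000e-01  3.20000e-02  1.13300e+00 -1.61436e+02  1.86000e+02]]
[0.01801373 0.00940258] 0.020320017839692516 152.43690414280442
```

>>> send_rows --steps '[{"tx": -0.02, "ty": -0.064, "tz": 0, "turn": 0, "grip": 0.48}, {"tx": -0.005, "ty": -0.062, "tz": 0, "turn": 0, "grip": 0.48}, {"tx": 0.015, "ty": -0.058, "tz": 0, "turn": 0, "grip": 0.48}, {"tx": 0.037, "ty": -0.052, "tz": 0, "turn": 0, "grip": 0.48}, {"tx": 0, "ty": 0, "tz": 0, "turn": 0, "grip": 0.48}]'

```text
time: 18.77
position: [0.5622, -0.0061, 0.0763]
tool_rot: [-0.03, 3.137, 0.009]
ft_force: [3.1, 6.5, -1.4]
grip_width: 0.48
grip_force: 3.1
```

```bash
python3 st.py; python3 - <<'E'
from h import *
snap('wrist','w6.png')
E
```

```text
[ 0.56215427 -0.00613741  0.07628581] [ 3.08164542  6.49896379 -1.43664808] 0.4803475176009312
[[ 5.42000e-01  3.40000e-02  1.10600e+00 -1.12629e+02  3.63000e+02]]
[ 0.02165427 -0.00893741] 0.023426150569514994 -157.5724865755101
```

View pics/w6.png

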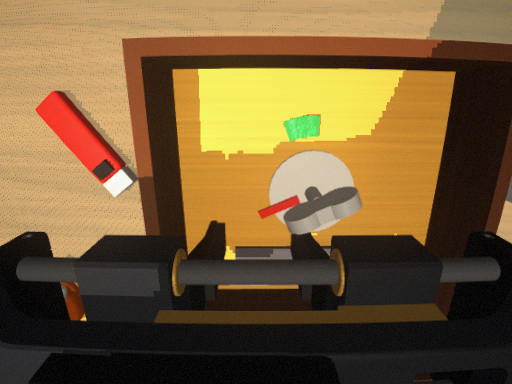

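The pointer now points left and slightly back, from (312,188) to (260,214), about 247° of the way round. Contact is good, so I'm continuing.

>>> send_rows --steps '[{"tx": 0.045, "ty": -0.045, "tz": 0, "turn": 0, "grip": 0.48}, {"tx": 0.052, "ty": -0.037, "tz": 0, "turn": 0, "grip": 0.48}, {"tx": 0.058, "ty": -0.027, "tz": 0, "turn": 0, "grip": 0.48}, {"tx": 0.062, "ty": -0.017, "tz": 0, "turn": 0, "grip": 0.48}, {"tx": 0.064, "ty": -0.006, "tz": 0, "turn": 0, "grip": 0.48}, {"tx": 0, "ty": 0, "tz": 0, "turn": 0, "grip": 0.48}]'

```text
time: 19.62
position: [0.5482, -0.017, 0.0777]
tool_rot: [-0.027, 3.131, 0.004]
ft_force: [7.3, 2.5, 1.2]
grip_width: 0.48
grip_force: 3.1
```

```bash
python3 st.py
```

```text
[ 0.54820042 -0.01704969  0.0777236 ] [7.31902192 2.52223161 1.19757587] 0.4798255447686355
[[ 5.380e-01  3.000e-02  1.015e+00 -6.675e+01  3.480e+02]]
[ 0.00770042 -0.01984969] 0.021290997356812297 -111.20310279805099
```

>>> send_rows --steps '[{"tx": 0.064, "ty": 0.006, "tz": 0, "turn": 0, "grip": 0.48}, {"tx": 0.062, "ty": 0.017, "tz": 0, "turn": 0, "grip": 0.48}, {"tx": 0.058, "ty": 0.027, "tz": 0, "turn": 0, "grip": 0.48}, {"tx": 0.052, "ty": 0.037, "tz": 0, "turn": 0, "grip": 0.48}, {"tx": 0, "ty": 0, "tz": 0, "turn": 0, "grip": 0.48}]'

```text
time: 20.3
position: [0.5312, -0.0155, 0.0768]
tool_rot: [-0.025, 3.137, -0.002]
ft_force: [3.1, -3.9, 1.9]
grip_width: 0.477
grip_force: 2.0
```

```bash
python3 st.py
```

```text
[ 0.53116074 -0.01552869  0.07682617] [ 3.08455197 -3.92674097  1.87513527] 0.47738959659911506
[[ 5.4000e-01  3.1000e-02  1.0110e+00 -4.0365e+01  3.4500e+02]]
[-0.00933926 -0.01832869] 0.0205709192856736 -62.999199323047364
```

>>> send_rows --steps '[{"tx": 0.045, "ty": 0.045, "tz": 0, "turn": 0, "grip": 0.48}, {"tx": 0.037, "ty": 0.052, "tz": 0, "turn": 0, "grip": 0.48}, {"tx": 0.02, "ty": 0.058, "tz": 0, "turn": 0, "grip": 0.48}, {"tx": 0, "ty": 0, "tz": 0, "turn": 0, "grip": 0.48}]'

```text
time: 20.85
position: [0.5247, -0.0073, 0.0767]
tool_rot: [-0.024, 3.138, -0.004]
ft_force: [2.7, -6.0, 2.7]
grip_width: 0.478
grip_force: 3.1
```

```bash
python3 st.py
```

```text
[ 0.52471517 -0.0072667   0.07674481] [ 2.65245123 -6.04055008  2.69901848] 0.4777719253648964
[[ 5.4000e-01  3.1000e-02  1.0080e+00 -1.4024e+01  2.9800e+02]]
[-0.01578483 -0.0100667 ] 0.01872162347105985 -32.527505461489234
```

Pointer is at −14°, and the stop is near −1°. I'll push on in small steps along +y.

>>> send_rows --steps '[{"tx": 0.01, "ty": 0.05, "tz": 0, "turn": 0, "grip": 0.48}, {"tx": 0, "ty": 0.05, "tz": 0, "turn": 0, "grip": 0.48}, {"tx": 0, "ty": 0.03, "tz": 0, "turn": 0, "grip": 0.48}, {"tx": 0, "ty": 0, "tz": 0, "turn": 0, "grip": 0.48}]'

```text
time: 21.4
position: [0.5234, -0.0031, 0.0769]
tool_rot: [-0.021, 3.139, -0.01]
ft_force: [1.4, -12.8, 5.6]
grip_width: 0.48
grip_force: 6.6
```

```bash
python3 st.py
```

```text
[ 0.52339775 -0.00307903  0.07688109] [  1.35213068 -12.79084841   5.56824843] 0.4797191279454009
[[ 5.390e-01  3.100e-02  1.007e+00 -2.839e+00  2.670e+02]]
[-0.01710225 -0.00587903] 0.01808452340976638 -18.970817071256658
```

>>> send_rows --steps '[{"tx": 0, "ty": 0.04, "tz": 0, "turn": 0, "grip": 0.48}, {"tx": 0, "ty": 0.04, "tz": 0, "turn": 0, "grip": 0.48}, {"tx": 0, "ty": 0, "tz": 0, "turn": 0, "grip": 0.48}]'

```text
time: 21.82
position: [0.5233, -0.0027, 0.077]
tool_rot: [-0.016, 3.139, -0.018]
ft_force: [-0.3, -21.4, 7.2]
grip_width: 0.478
grip_force: 10.8
```

```bash
python3 st.py
```

```text
[ 0.52333881 -0.0027472   0.07703826] [ -0.31429634 -21.35664349   7.17302144] 0.4780513417816277
[[ 5.390e-01  3.100e-02  1.004e+00 -2.893e+00  2.730e+02]]
[-0.01716119 -0.0055472 ] 0.018035465065607267 -17.912958997554043
```

It has reached the stop: force rose from 13 to 21 N with no further motion. Backing off and rising clear.

>>> send_rows --steps '[{"tx": 0, "ty": -0.15, "tz": 0, "turn": 0, "grip": 0.48}, {"tx": 0.05, "ty": -0.15, "tz": 0, "turn": 0, "grip": 0.48}, {"tx": 0, "ty": 0, "tz": -0.3, "turn": 0, "grip": 0.48}, {"tx": 0, "ty": 0, "tz": -0.6, "turn": 0, "grip": 0.48}, {"tx": 0, "ty": 0, "tz": -0.8, "turn": 0, "grip": 0.48}, {"tx": 0, "ty": 0, "tz": -0.8, "turn": 0, "grip": 0.48}, {"tx": 0, "ty": 0, "tz": -0.8, "turn": 0, "grip": 0.48}, {"tx": 0, "ty": 0, "tz": -0.8, "turn": 0, "grip": 0.48}, {"tx": 0, "ty": 0, "tz": -0.6, "turn": 0, "grip": 0.48}, {"tx": 0, "ty": 0, "tz": 0, "turn": 0, "grip": 0.48}, {"tx": 0, "ty": 0, "tz": 0, "turn": 0, "grip": 0.48}]'

```text
time: 23.25
position: [0.5189, -0.0099, 0.3577]
tool_rot: [0.028, -3.141, -0.001]
ft_force: [0.0, 0.6, -0.6]
grip_width: 0.482
grip_force: 0.0
```

```bash
python3 st.py; python3 - <<'E'
from h import *
c=snap('scene');w=snap('wrist')
cv2.imwrite('pics/m2.png',cv2.resize(np.hstack([c[0],w[0]])[:,:,::-1],(800,300)))
E
```

```text
[ 0.51893606 -0.00987943  0.3577041 ] [ 0.03588584  0.59392754 -0.5985692 ] 0.4815813481814358
[[ 5.410e-01  3.100e-02  1.023e+00 -3.262e+00  4.100e+01]]
[-0.02156394 -0.01267943] 0.025015421075915496 -30.455198380436254
```

View pics/m2.png

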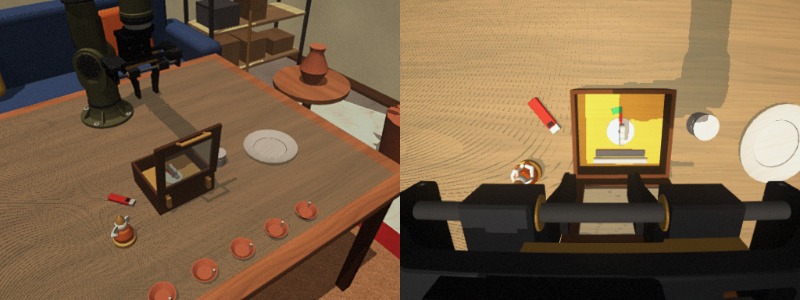

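The lid is open, the pointer at (620,118) is inside the green arc at −3°, everything else stands where it was, and the arm is clear. Handing in.

```bash
python3 -c "
from bench import ctrl
print(ctrl.close_job())"
```

```text
the job is handed in; nothing more can be done
None
```

The lid rests open on its stop, the key is wound to its stop with the pointer at the end of the green arc, and the job is handed in at about 23 s of 72 s; no verdict came back, but the last pictures show nothing else moved.

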